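# Pack the filter column of a facial steamer

## Task

Refill the steamer's filter column: put the loose filter slug upright down the clear tube, on top of the slug that is stuck part-way. Then take the tamper, lifting it straight up out of its interlock without disturbing the two accessory blocks beside it, and with its steel rod pack both slugs down the tube until they bottom out, keeping a firm push of about 20 N on them for a moment at the bottom, never ramming (the ceramic cracks at 100 N). Finally leave the tamper standing rod-down in the tool pot and disturb nothing else.

Things in the scene. Friction and masses are not known exactly. Their poses are not given: they have to be found in the camera images.
- column: Fixed filter column: white foot 120 x 120 x 10 mm, in its middle an upright clear tube, 39 mm outside, bore 31 mm, its lowest 30 mm in a grey sleeve; the top 10 mm is a white flared mouth (rim 53 mm outside, 45 mm inside), rim 130 mm above the table. Origin: on the tube's axis, underside of the foot, at table height; z up. A firm stop hidden in the sleeve ends the bore.
- mouth (a point): Centre of the tube's rim, on its axis, 130 mm above the table. The height of the hidden stop differs from column to column: as the slugs reach it, the loose slug's top lies between 27 and 52 mm below this point, to be found by feel.
- stuck (a joint): How far the slug stuck in the tube (white ceramic, 27 mm diameter, 30 mm tall) has been pushed down, m. At 0 its top is 85 mm above the table. Starts at 0 to 0.008. A push of about 7 N makes it slide (1 N more per 50 mm/s); it stays where it is left. It meets the hidden stop somewhere from 0.018 to 0.043, and only there does the push rise steeply.
- stuck_top (a point): Centre of the stuck slug's top face.
- slug: The loose filter slug: white ceramic cylinder, 26 mm diameter, 36 mm tall, 35 to 70 g, edges slightly bevelled, standing on the table. Origin: centre of its underside; z along its axis, up. It slides freely in the tube: released with its lower end 10 mm or more below the rim it drops by itself onto the stuck slug.
- tamper: Tamper, 143 mm tall, 0.2 to 0.33 kg, standing rod-down in the tray. Steel rod 22 mm diameter, 75 mm long; black collar 40 (x) x 26 (y) x 18 mm (75 to 93 mm above its origin), a tongue 10 mm wide, 8 mm deep on its +y and -y faces; square handle 22 x 22 x 50 mm (93 to 143 mm). Origin: centre of the rod's lower end; z up the rod. 
- tamper_handle (a point): Middle of the tamper's handle, 118 mm above its origin. Grip along the tamper's x (its +x and -x faces are free); fingertips may rest on the collar's 9 mm ledges there to push. The tongues sit in vertical grooves of the blocks at +y and -y with 1.5 mm play: the tamper comes free upwards only, after 15 mm; its rod stays between the blocks for the first 90 mm.
- tray: Fixed black tray 54 mm (x) x 130 mm (y), walls 30 mm high, floor 5 mm thick, holding the block with the disc (-y side), the tamper (centre) and the block with the ball (+y side). Origin: centre of its underside; its axes are those of the tamper at the start.
- block_ball: Loose grey accessory block 40 x 44 x 90 mm, 0.4 kg, with a ball-shaped massage head (24 mm) on top, 122 mm tall in all, standing in the tray at its +y side. Origin: centre of its underside. Leave alone.
- block_disc: Loose grey accessory block 40 x 44 x 90 mm, 0.4 kg, with a flat disc massage head (26 mm) on top, 114 mm tall in all, standing in the tray at its -y side. Origin: centre of its underside. Leave alone.
- pot: Fixed round aluminium tool pot, 62 mm outside, 54 mm inside diameter, 70 mm tall, floor 5 mm thick, open at the top. Origin: centre of its underside. The tamper's rod goes inside, its collar stays above the rim, and it may lean.
- jar: Loose amber jar with white cap, 54 mm diameter, 55 mm tall; bystander, leave alone. Origin: centre of underside.
- carton: Loose cardboard carton 60 x 90 x 45 mm; bystander, leave alone. Origin: centre of underside.
- comb: Loose flat black comb, about 40 x 160 x 6 mm; bystander, leave alone. Origin: centre of the underside of its spine.

How it is judged (in metres and radians):
On the way, in this order (a step that is already met when the one before it is completed fails the run):
1. the loose slug stands in the tube on the stuck slug (x of slug in the frame of column between -0.006 and 0.006 m and y of slug in the frame of column between -0.006 and 0.006 m and z of slug in the frame of column below 0.09 m and angle between slug's own z axis and vertical below 0.2 rad), for 0.2 s.
2. the tamper's rod presses both slugs against the stop: it pushes with more than 12 N for 0.2 s and the stuck slug no longer gives way (value of joint stuck above 0.017 m and velocity of joint stuck below 0.005 m/s and contact force between tamper and slug above 12 N), for 0.2 s.
At the end, for the whole second after the job is handed in: Stuck slug left down on the stop (joint over 17 mm); loose slug upright on it (underside within 6 mm of its top's centre and of the tube's axis); tamper at rest, released, rod-down in the pot (foot within 25 mm of its axis, under 25 mm above its underside, lean under 0.6 rad) (value of joint stuck above 0.017 m and distance between slug and stuck_top below 0.006 m and angle between slug's own z axis and vertical below 0.15 rad and x of slug in the frame of column between -0.006 and 0.006 m and y of slug in the frame of column between -0.006 and 0.006 m and horizontal distance between tamper and pot below 0.025 m and z of tamper in the frame of pot below 0.025 m and angle between tamper's own z axis and vertical below 0.6 rad and linear speed of each of tamper, slug below 0.02 m/s and contact force between tamper and the fingers below 0.1 N); the robot touches nothing.
It fails at once if an accessory block is moved more than 10 mm (distance of any of block_ball, block_disc from where it was at the start of the episode above 0.01 m).
It fails at once if an accessory block is tipped more than 0.2 rad (angle between any of block_ball, block_disc's own z axis and vertical above 0.2 rad).
It fails at once if the tamper pushes on the slug with more than 100 N (contact force between tamper and slug above 100 N).
It fails at once if the jar, carton or comb is moved more than 20 mm (distance of any of jar, carton, comb from where it was at the start of the episode above 0.02 m).
It also fails if it takes over 61 s, if anything falls off the work surface, if the arm or the gripper's body presses on something with over 40 N, if the wrist force passes 120 N, or if a joint passes its speed limit or range.

## Robot

A 6-joint arm with a two-finger parallel gripper is mounted at the origin on the work surface. World frame = base frame: x ahead of the robot, y to its left, z up, the work surface at z = 0. Lengths are in mm, angles in rad, forces in N, time in s.
With the tool pointing down it reaches from about 375 to 925 mm from the base axis. Payload 5.7 kg.
Tool frame: the origin (TCP) lies midway between the tips of the shut fingers; the grasp point (between the pads) lies 19 mm behind it; z points along the fingers, y is the direction in which the jaws open and shut (so a half turn about z gives the same grasp; the last joint's range is limited). The gripper opens to 88 mm and grips with 3 to 60 N. Pads are 20 mm wide; open, the fingers measure 115 mm over their backs; the gripper's body (75 mm by 178 mm) begins 61 mm behind the grasp point.
Start: joints at [1.029, 0.359, 1.51, -0, 1.272, -0.115], TCP at [248.365, 546.148, 222.623] pointing down, gripper open.
Joint ranges: [-2.97, 2.97], [-1.01, 2.36], [0.21, 2.38], [-0.96, 4.11], [0.2, 2.71], [-2.98, 2.98]. Speed limits (rad/s): [2.39, 2.39, 3.14, 3.14, 3.14, 3.14].

## Interface

Orientations are given as a unit quaternion [w, x, y, z].
In Python, from plant import r gives the robot as it stands.
- The arm moves only by the tool servo_tool, never from a script. Its argument "steps" is a list of rows, each a list of 3 entries, a list of its own where there are three numbers: the shift along the tool's x, y, z in m, then the turn, a rotation vector about the tool's x, y, z in degrees, then the opening in per cent of the stroke, from 0 (shut) to 100 (fully open). In form: [[[dx, dy, dz], [ax, ay, az], jaw], ...]. A call has 1 to 20 rows; each row is the pose to reach, as a shift and turn from the pose commanded when the call began, along the tool's axes at that moment; what a row does not reach only later rows make up. A row lasts 1/12 s, in which the tool goes at most 41.7 mm and 7.16 degrees, less where a joint would pass 70% of its speed; a pose out of reach is approached as far as the arm can. A call with a gripper value outside its range is refused whole. The fingers move at their own pace and stop on an object; "force" is the grip in N (left out, the last holds). Time passes only in rows, so rows that repeat a pose let the fingers close. It gives the time, the measured TCP pose, the force and the opening at its end, in the units of the state.
- r.read_state(): the state, without advancing time (a new reading comes with each control period).
- r.camera(name): name is "side" or "top" or "wrist"; returns the picture (384x512x3 uint8, red, green, blue); there is no depth.
- r.calibration(name): a dict with "fx", "fy", "cx", "cy" (pixels), "R" (3x3) and "t" (3): a world point X has camera coordinates R X + t; the wrist camera has in their place "tool_from_camera" (4x4, takes a point from camera to tool coordinates, whose origin is the TCP and whose axes are the flange's). Camera axes: x right, y down, z forward; pixel columns grow to the right and rows downward; lengths in mm; the calibration is good to about 2 mm. A picture is of the moment at which its call begins: read the wrist's pose just before it. calibration takes no time and is no camera call.
- r.hand_in(): hands the job in, once; it reports no verdict.
Trained networks look in the newest picture that a camera, given by its name, has taken for a name from the list of things; names that differ only in an ending like _2 or _b are one class to them, and where a whole thing is asked for, a point or a joint stands for the part that bears it (a point fixed in the world has none). Each returns a list of dicts, best first, with "p" (0 to 1); they miss things now and then, are a little off and sometimes report something else, mostly with a low value. They report only what shows in the picture. A call takes as long as a camera call.
- r.look_for(camera, query): "position" ([x, y, z] in mm, in world coordinates, good to about 4 mm: the middle of the surface that is visible of it).
- r.pinpoint(camera, query): "position" ([x, y, z] in mm, in world coordinates, good to about 4 mm: a listed point, or the origin of a listed thing).
The state is a dict: "time": time; "joint_pos": joint angles; "joint_velocities": joint speeds; "joint_torque": joint torques, N m; "eef_pos": TCP position; "tool_rot": TCP orientation; "ft_force": force on the tool from outside, world axes, zero at the start; "wrist_torque": the same for the moment, N m; "grip_width": finger opening in mm.
Only numpy, scipy, OpenCV 4.12 (cv2) and the standard library are available. Lean on these libraries where they do the work, as an engineer would, in place of code of your own. Each camera call takes 0.05 s, during which the arm holds its last target.

## Working session

There is one attempt and no reset: what is moved stays moved. The work goes in short steps, Python scripts to look and compute and a tool call to move; the robot and the scene stay as the last step left them, time stands still between calls to the robot, and variables do not carry over. Pictures are saved under pics/ and viewed, and the job is handed in when it is done.

Besides the shell and the picture viewer there is one more tool, called after "Request:" as name(argument=value, ...) on one line, values as JSON. servo_tool: Moves the arm, as the interface text tells. Its arguments: {"type":"object","properties":{"steps":{"type":"array","items":{"type":"array"}},"force":{"type":"number"}},"required":["steps"]}

```bash
mkdir -p pics; python3 - <<'E'
from plant import r
import cv2
s=r.read_state();print(s)
for c in ("side","top","wrist"):
    im=r.camera(c);cv2.imwrite(f"pics/{c}0.png",im[:,:,::-1])
    print(c,r.calibration(c))
    for q in ["mouth","slug","tamper_handle","tamper","pot","tray","column","stuck_top","jar"]:
        if c=="wrist" and q not in("slug","mouth"):continue
        print(c,q,[([round(float(v),1) for v in d["position"]],round(float(d["p"]),2)) for d in r.pinpoint(c,q)[:2]])
print(r.read_state()["time"])
E
```

```text
{'time': 0.0, 'joint_pos': array([ 1.02891221e+00,  3.59500385e-01,  1.51142556e+00, -1.42002974e-05,
        1.27251742e+00, -1.15091405e-01]), 'joint_velocities': array([-0.00070813,  0.00014463,  0.00055632, -0.00042973, -0.00123883,
       -0.00138707]), 'joint_torque': array([ 1.60713348e-04, -5.15375268e+01, -2.70732898e+01,  6.72543375e-02,
        3.47618200e-02, -8.57988402e-05]), 'eef_pos': array([248.01689251, 545.57408172, 221.81497784]), 'tool_rot': array([-2.92108089e-04,  2.11778299e-01,  9.77317295e-01, -8.78064454e-04]), 'ft_force': array([ 0.3163611 , -0.28232901, -0.39176232]), 'wrist_torque': array([-0.0373523 ,  0.01496877,  0.01362548]), 'grip_width': 87.73489050815645}
side {'fx': 353.45523918767, 'fy': 353.45523918767, 'cx': 259.97068421667046, 'cy': 183.8135726197539, 'R': array([[ 0.67748744, -0.73531842, -0.01782092],
       [-0.42678159, -0.3732525 , -0.82373542],
       [ 0.59905613,  0.56567605, -0.56669424]]), 't': array([-370.63641774,  364.28124249,  423.9351199 ])}
side mouth [([546.1, -55.4, 132.6], 0.71)]
side slug [([619.7, -210.8, -1.6], 0.62)]
s
[... 838 characters left out ...]
[([460.2, -263.4, -1.2], 0.67)]
top tray [([466.5, 270.3, 0.6], 0.8), ([749.4, 106.7, -3.8], 0.74)]
top column []
top stuck_top [([541.8, -60.9, 78.5], 0.52)]
top jar [([751.0, 108.7, 1.6], 0.64)]
wrist {'fx': 335.0864360108487, 'fy': 335.0864360108487, 'cx': 256.4809919788175, 'cy': 194.79270523666293, 'tool_from_camera': array([[ 1.45876458e-05, -9.57258376e-01, -2.89234162e-01,
         7.98869556e+01],
       [ 9.99999599e-01,  2.73024773e-04, -8.53175879e-04,
         6.52695092e-02],
       [ 8.95677848e-04, -2.89234034e-01,  9.57257996e-01,
        -1.61703529e+02],
       [ 0.00000000e+00,  0.00000000e+00,  0.00000000e+00,
         1.00000000e+00]])}
wrist mouth []
wrist slug []
1.15
```

View pics/side0.png

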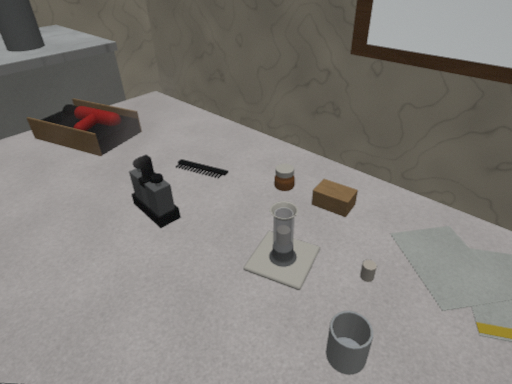

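View pics/top0.png

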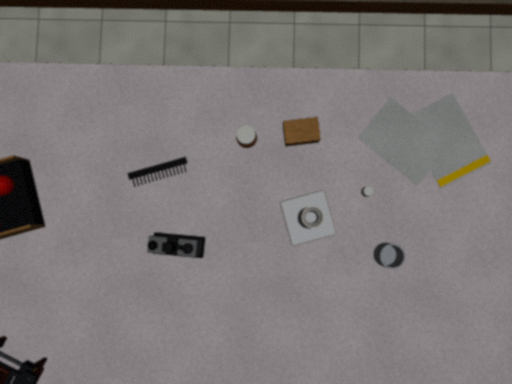

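View pics/wrist0.png

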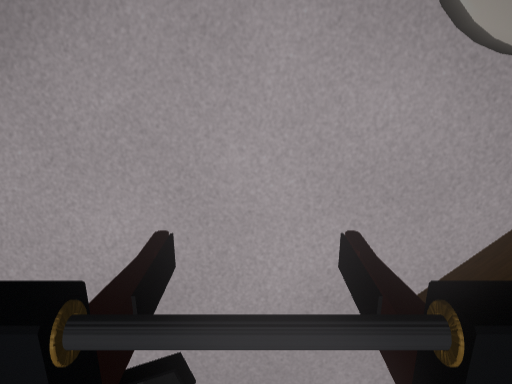

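```bash
cat > h.py <<'E'
import numpy as np,cv2
from scipy.spatial.transform import Rotation as R
from plant import r
def proj(c,X):
    k=r.calibration(c);p=np.array(k["R"])@np.array(X,float)+k["t"]
    return np.array([k["fx"]*p[0]/p[2]+k["cx"],k["fy"]*p[1]/p[2]+k["cy"]])
def ray(c,uv,z,pose=None):
    k=r.calibration(c);d=np.array([(uv[0]-k["cx"])/k["fx"],(uv[1]-k["cy"])/k["fy"],1.])
    if c=="wrist":
        T=np.array(k["tool_from_camera"]);p,q=pose
        M=R.from_quat(np.r_[q[1:],q[0]]).as_matrix()
        o=M@T[:3,3]+p;d=M@(T[:3,:3]@d)
    else:
        Rm=np.array(k["R"]);o=-Rm.T@k["t"];d=Rm.T@d
    return o+d*(z-o[2])/d[2]
def projw(X,pose):
    k=r.calibration("wrist");T=np.array(k["tool_from_camera"]);p,q=pose
    M=R.from_quat(np.r_[q[1:],q[0]]).as_matrix()
    c=T[:3,:3].T@(M.T@(np.array(X,float)-p)-T[:3,3])
    return np.array([k["fx"]*c[0]/c[2]+k["cx"],k["fy"]*c[1]/c[2]+k["cy"]])
def pose():
    s=r.read_state();return s["eef_pos"],s["tool_rot"]
def delta(target,quat=None):
    """tool-frame shift (m) and rotvec (deg) from present pose"""
    p,q=pose();M=R.from_quat(np.r_[q[1:],q[0]])
    print("t",r.read_state()["time"],"pos",np.round(p,1),"yaw toolx",np.round(np.degrees(np.arctan2(M.as_matrix()[1,0],M.as_matrix()[0,0])),2),"shift",np.round(M.inv().apply(np.array(target)-p)/1000,4))
E
python3 - <<'E'
from h import *
for c,b in(("top",(135,220,220,270)),("side",(120,145,190,230)),("top",(270,180,400,270))):
    im=cv2.imread(f"pics/{c}0.png")[b[1]:b[3],b[0]:b[2]]
    s=min(800//im.shape[1],600//im.shape[0]);print(s)
    cv2.imwrite(f"pics/crop_{c}_{b[0]}.png",cv2.resize(im,None,fx=s,fy=s,interpolation=cv2.INTER_CUBIC))
for X in([618,-209,36],[469,272,118]):print(proj("top",X),proj("side",X))
for uv in ((368,191),):print(ray("top",uv,36))
E
```

```text
9
7
6
[368.59207989 191.70333864] [368.39775422 264.09183115]
[169.53901781 246.74439717] [146.15056995 168.36787087]
[ 619.74301419 -207.49065489   36.        ]
```

View pics/crop_top_135.png

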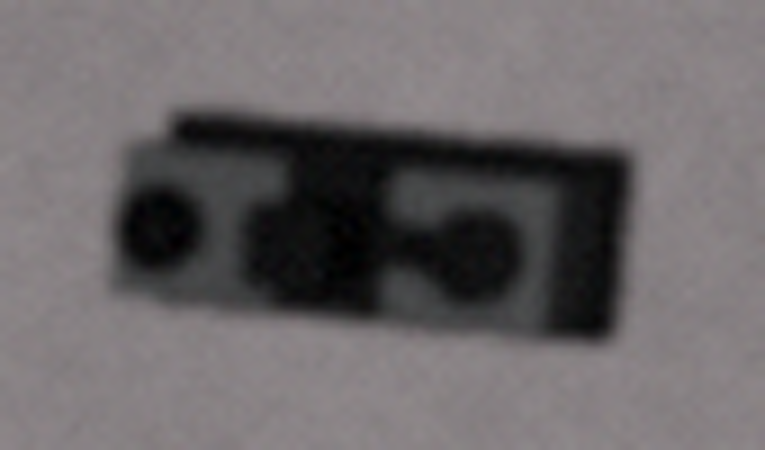

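View pics/crop_top_270.png

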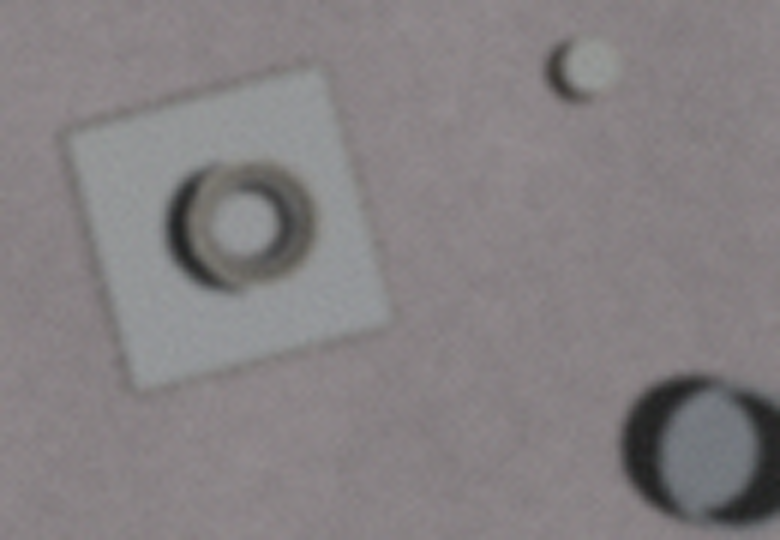

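View pics/crop_side_120.png

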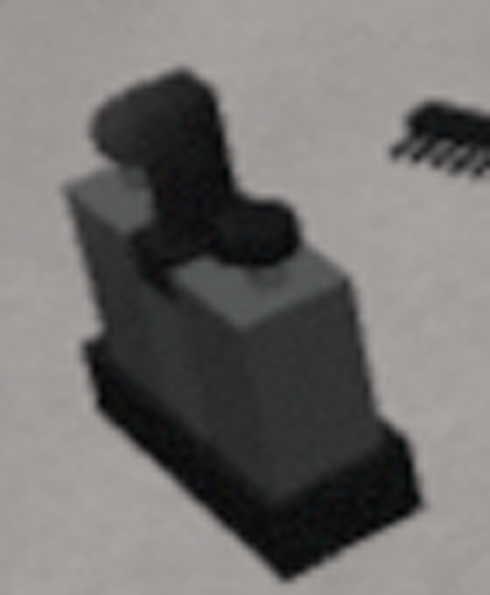

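```bash
python3 - <<'E'
from h import *
print(ray("top",(368.7,191),36),ray("top",(312.2,217.2),130))
delta([619,-208,140])
b=(135,220);
f=lambda u,v,z:ray("top",(135+u/9,220+v/9),z)
for z,a,c in((30,(172,118),(630,154)),(95,(112,290),(548,335))):
    d=f(*c,z)-f(*a,z);print(d,np.degrees(np.arctan2(-d[1],-d[0])))
E
```

```text
[ 619.79186956 -209.25208058   36.        ] [547.48270607 -58.68300638 130.        ]
t 1.15 pos [248.4 546.2 222.6] yaw toolx 155.54 shift [-0.6496 -0.5331  0.0827]
[  -6.26394208 -130.43178397    0.        ] 87.25050215522835
[  -8.2927089  -116.78972243    0.        ] 85.93850292657805
```

Request:
servo_tool(steps=[[[-0.65,-0.533,0.0],[0,0,84],100],[[-0.65,-0.533,0.0],[0,0,84],100],[[-0.65,-0.533,0.0],[0,0,84],100],[[-0.65,-0.533,0.0],[0,0,84],100],[[-0.65,-0.533,0.0],[0,0,84],100],[[-0.65,-0.533,0.0],[0,0,84],100],[[-0.65,-0.533,0.0],[0,0,84],100],[[-0.65,-0.533,0.0],[0,0,84],100],[[-0.65,-0.533,0.0],[0,0,84],100],[[-0.65,-0.533,0.0],[0,0,84],100],[[-0.65,-0.533,0.0],[0,0,84],100],[[-0.65,-0.533,0.0],[0,0,84],100],[[-0.65,-0.533,0.0],[0,0,84],100],[[-0.65,-0.533,0.0],[0,0,84],100],[[-0.65,-0.533,0.0],[0,0,84],100],[[-0.65,-0.533,0.0],[0,0,84],100],[[-0.65,-0.533,0.0],[0,0,84],100],[[-0.65,-0.533,0.0],[0,0,84],100],[[-0.65,-0.533,0.082],[0,0,84],60],[[-0.65,-0.533,0.082],[0,0,84],60]])

```text
time: 2.82
eef_pos: [609.2, -185.4, 167.9]
tool_rot: [0.002, 0.812, 0.584, 0.001]
ft_force: [-0.5, 0.6, -0.4]
grip_width: 77.9
```

Request:
servo_tool(steps=[[[0,0,0.02],[0,0,0],60],[[0,0,0.02],[0,0,0],60],[[0,0,0.02],[0,0,0],60]])

```text
time: 3.07
eef_pos: [605.4, -181.8, 145.6]
tool_rot: [-0.002, 0.812, 0.584, -0.001]
ft_force: [-0.3, 0.1, 0.9]
grip_width: 57.8
```

```bash
python3 - <<'E'
from h import *
P=pose();im=r.camera("wrist");cv2.imwrite("pics/wrist1.png",im[:,:,::-1])
print(projw([619.5,-209,36],P),projw([619.5,-209,0],P))
print([(d["position"],d["p"]) for d in r.pinpoint("wrist","slug")])
delta([619.5,-209,16])
E
```

```text
[282.80066746 215.67572354] [280.1544053 202.6312238]
[([621.8, -207.5, 1.9], 0.69)]
t 3.1667 pos [ 607.1 -181.7  148. ] yaw toolx 71.59 shift [-0.022   0.0203  0.1321]
```

View pics/wrist1.png

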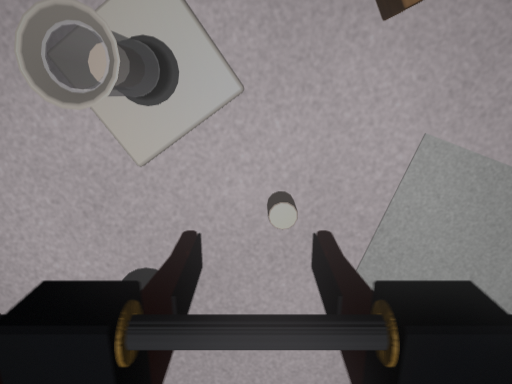

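Request:
servo_tool(steps=[[[-0.022,0.02,0.04],[0,0,0],60],[[-0.022,0.02,0.08],[0,0,0],60],[[-0.022,0.02,0.08],[0,0,0],60],[[-0.022,0.02,0.08],[0,0,0],60],[[-0.022,0.02,0.08],[0,0,0],60]])

```text
time: 3.58
eef_pos: [619.4, -208.8, 68.6]
tool_rot: [0.001, 0.811, 0.585, 0.0]
ft_force: [0.6, 0.3, 0.4]
grip_width: 53.1
```

```bash
python3 - <<'E'
from h import *
P=pose();im=r.camera("wrist");cv2.imwrite("pics/wrist2.png",im[:,:,::-1])
print(projw([619.5,-209,36],P),projw([619.5,-209,0],P))
delta([619.5,-209,16])
E
```

```text
[257.18914791 226.90766248] [257.04825228 207.98549923]
t 3.6333 pos [ 620.1 -209.2   69.4] yaw toolx 71.6 shift [-0.     -0.0008  0.0534]
```

View pics/wrist2.png

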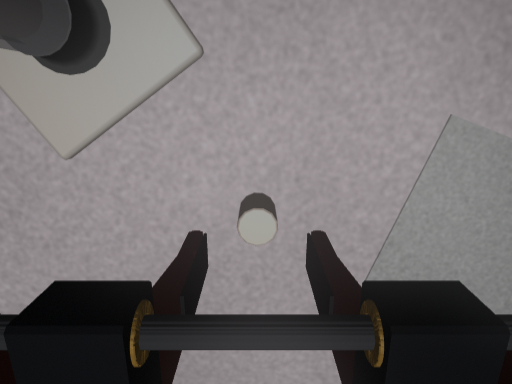

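Request:
servo_tool(steps=[[[0,-0.0005,0.03],[0,0,0],60],[[0,-0.0005,0.053],[0,0,0],60],[[0,-0.0005,0.053],[0,0,0],60],[[0,-0.0005,0.053],[0,0,0],20],[[0,-0.0005,0.053],[0,0,0],20],[[0,-0.0005,0.053],[0,0,0],20],[[0,-0.0005,0.053],[0,0,0],20],[[0,-0.0005,0.053],[0,0,0],20]], force=15)

```text
time: 4.3
eef_pos: [619.3, -209.8, 15.4]
tool_rot: [0.001, 0.811, 0.585, 0.001]
ft_force: [-0.8, -0.4, 6.3]
grip_width: 25.7
```

Request:
servo_tool(steps=[[[0,0,-0.04],[0,0,0],15],[[0,0,-0.08],[0,0,0],15],[[0,0,-0.12],[0,0,0],15],[[0,0,-0.16],[0,0,0],15],[[0,0,-0.185],[0,0,0],15],[[0,0,-0.185],[0,0,0],15]])

```text
time: 4.8
eef_pos: [622.1, -211.0, 206.5]
tool_rot: [0.005, 0.811, 0.585, 0.003]
ft_force: [1.0, -0.5, 0.6]
grip_width: 25.6
```

```bash
python3 - <<'E'
from h import *
q=np.array([-0.002,.8115,.5845,0]);q/=np.linalg.norm(q)
print(ray("wrist",(69,54),130,(np.array([606.3,-181.8,147.]),np.r_[0,.8115,.5845,0]/1.0)))
P=pose();im=r.camera("wrist");cv2.imwrite("pics/wrist3.png",im[:,:,::-1])
print([(d["position"],d["p"]) for d in r.pinpoint("wrist","mouth")])
print(projw([547,-58,130],P))
delta([547,-58,200]);print(r.read_state()["grip_width"],r.read_state()["ft_force"])
E
```

```text
[549.23965728 -59.14041664 130.        ]
[([545.0, -63.0, 132.8], 0.95), ([549.4, -61.7, 82.4], 0.52)]
[68.44941333 24.9081203 ]
t 4.9 pos [ 618.9 -209.6  200.4] yaw toolx 71.55 shift [ 1.211e-01 -1.162e-01 -1.000e-04]
25.201559401776073 [ 2.15334953e-02  1.40040105e-03 -1.40842976e+00]
```

View pics/wrist3.png

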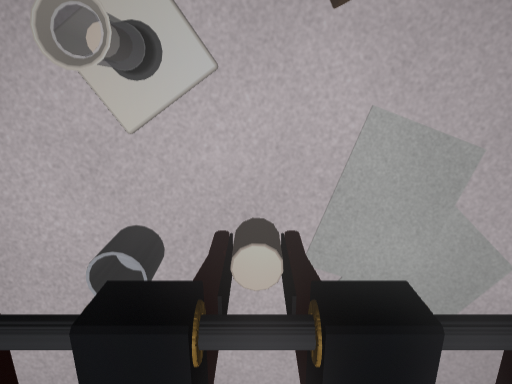

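Request:
servo_tool(steps=[[[0.03,-0.06,0],[0,0,0],15],[[0.061,-0.116,0],[0,0,0],15],[[0.061,-0.116,0],[0,0,0],15],[[0.061,-0.116,0],[0,0,0],15],[[0.061,-0.116,0],[0,0,0],15],[[0.061,-0.116,0],[0,0,0],15],[[0.061,-0.116,0],[0,0,0],15]])

```text
time: 5.48
eef_pos: [528.7, -115.7, 198.3]
tool_rot: [0.0, 0.811, 0.584, -0.0]
ft_force: [-0.0, 1.0, 0.3]
grip_width: 25.6
```

```bash
python3 - <<'E'
from h import *
P=pose();im=r.camera("wrist");cv2.imwrite("pics/wrist4.png",im[:,:,::-1]);cv2.imwrite("pics/wrist4b.png",cv2.resize(im[60:230,150:370,::-1],None,fx=3.4,fy=3.4,interpolation=cv2.INTER_CUBIC))
np.save("p4.npy",np.r_[P[0],P[1]])
print([(d["position"],d["p"]) for d in r.pinpoint("wrist","mouth")])
print(projw([547,-58,130],P))
delta([547,-58,200])
E
```

```text
[([544.6, -61.4, 133.2], 0.91)]
[255.58237439 122.92359737]
t 5.5833 pos [ 528.8 -115.9  198.4] yaw toolx 71.5 shift [ 0.0606 -0.0011 -0.0016]
```

View pics/wrist4b.png

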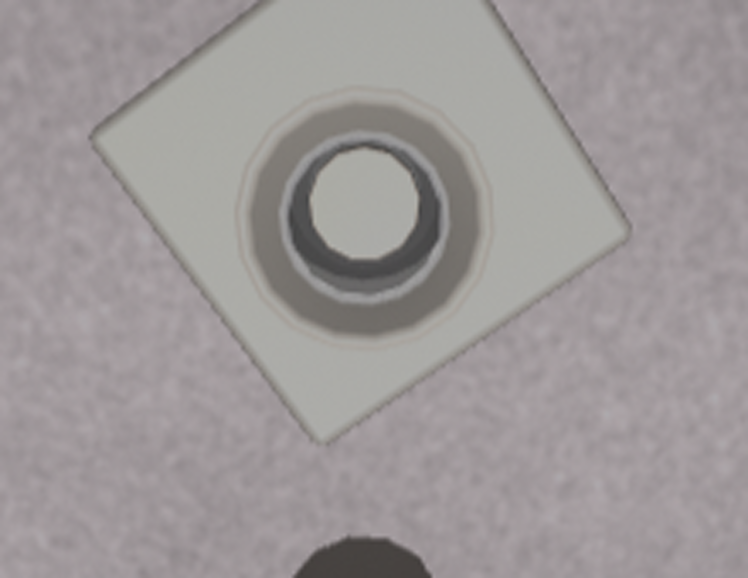

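View pics/wrist4.png

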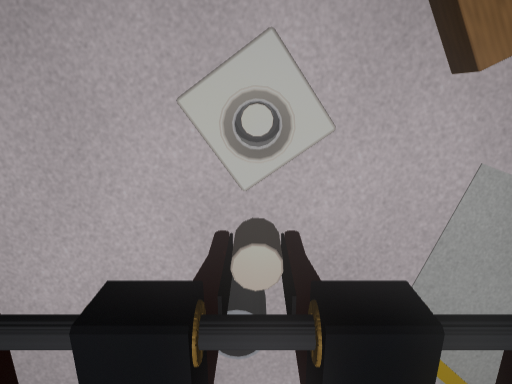

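```bash
python3 - <<'E'
from h import *
a=np.load("p4.npy");P=(a[:3],a[3:])
m=ray("wrist",(257.2,124.3),130,P);print(m)
for z in(85,80,77):print(z,ray("wrist",(257.3,120),z,P),projw([*m[:2],z],P))
p=P[0];print(projw([p[0],p[1],p[2]+20.5],P))
delta([m[0],m[1],200])
E
```

```text
[547.74526012 -59.20875757 130.        ]
85 [547.73258866 -59.80207182  85.        ] [257.08131596 119.27852504]
80 [547.62443013 -60.16470556  80.        ] [257.0704335  118.81809266]
77 [547.55953501 -60.3822858   77.        ] [257.06408472 118.54947799]
[257.06522126 269.58394628]
t 5.5833 pos [ 528.8 -115.9  198.4] yaw toolx 71.5 shift [ 0.0597  0.     -0.0016]
```

Request:
servo_tool(steps=[[[0.04,0,0],[0,0,0],15],[[0.0597,0,0.01],[0,0,0],15],[[0.0597,0,0.03],[0,0,0],15],[[0.0597,0,0.04],[0,0,0],15],[[0.0597,0,0.04],[0,0,0],15],[[0.0597,0,0.04],[0,0,0],15]])

```text
time: 6.08
eef_pos: [546.2, -58.8, 158.1]
tool_rot: [-0.001, 0.812, 0.584, -0.001]
ft_force: [0.1, -0.7, -0.1]
grip_width: 25.3
```

```bash
python3 - <<'E'
from h import *
delta([547.7,-59.3,132.5]);print(r.read_state()["ft_force"])
P=pose();im=r.camera("wrist");cv2.imwrite("pics/wrist5.png",im[:,:,::-1])
E
```

```text
t 6.0833 pos [546.2 -58.8 158.1] yaw toolx 71.5 shift [0.     0.0017 0.0256]
[ 0.05495825 -0.74753748 -0.13312314]
```

View pics/wrist5.png

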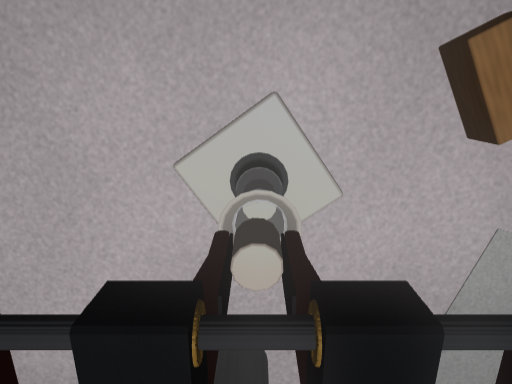

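Request:
servo_tool(steps=[[[0,0.0015,0.005],[0,0,0],15],[[0,0.0015,0.012],[0,0,0],15],[[0,0.0015,0.019],[0,0,0],15],[[0,0.0015,0.025],[0,0,0],15],[[0,0.0015,0.025],[0,0,0],15],[[0,0.0015,0.025],[0,0,0],15]])

```text
time: 6.63
eef_pos: [547.3, -58.5, 133.1]
tool_rot: [-0.0, 0.811, 0.585, -0.0]
ft_force: [-0.4, -0.4, -0.1]
grip_width: 25.5
```

```bash
python3 - <<'E'
from h import *
delta([547.7,-59.3,132.5]);print(r.read_state()["ft_force"])
im=r.camera("side");cv2.imwrite("pics/side6.png",cv2.resize(im[160:290,210:370,::-1],None,fx=4.5,fy=4.5,interpolation=cv2.INTER_CUBIC))
E
```

```text
t 6.6333 pos [547.3 -58.5 133.1] yaw toolx 71.54 shift [-0.0006  0.0007  0.0006]
[-0.35199559 -0.35796674 -0.08214938]
```

View pics/side6.png

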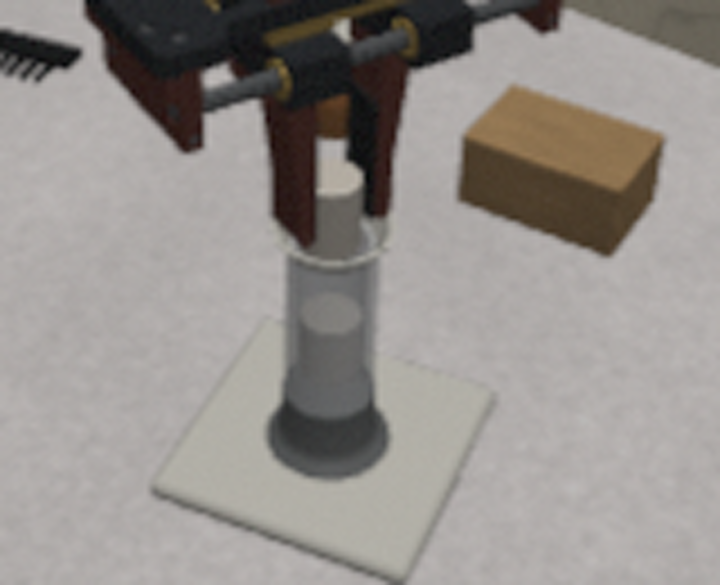

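Request:
servo_tool(steps=[[[0,0,0],[0,0,0],50],[[0,0,0],[0,0,0],50],[[0,0,0],[0,0,0],50],[[0,0,-0.03],[0,0,0],50],[[0,0,-0.07],[0,0,0],50],[[0,0,-0.11],[0,0,0],60],[[0,0,-0.11],[0,0,0],60]])

```text
time: 7.27
eef_pos: [552.6, -59.6, 251.8]
tool_rot: [0.005, 0.811, 0.585, 0.004]
ft_force: [1.2, -0.6, 0.2]
grip_width: 51.9
```

```bash
python3 - <<'E'
from h import *
im=r.camera("side");cv2.imwrite("pics/side7.png",cv2.resize(im[160:290,210:370,::-1],None,fx=4.5,fy=4.5,interpolation=cv2.INTER_CUBIC))
delta([469,272,230])
print([(d["position"],d["p"]) for d in r.pinpoint("side","slug")])
E
```

```text
t 7.3167 pos [551.2 -59.3 248.6] yaw toolx 71.55 shift [ 0.2882 -0.183   0.017 ]
[([545.9, -60.1, 83.9], 0.59)]
```

View pics/side7.png

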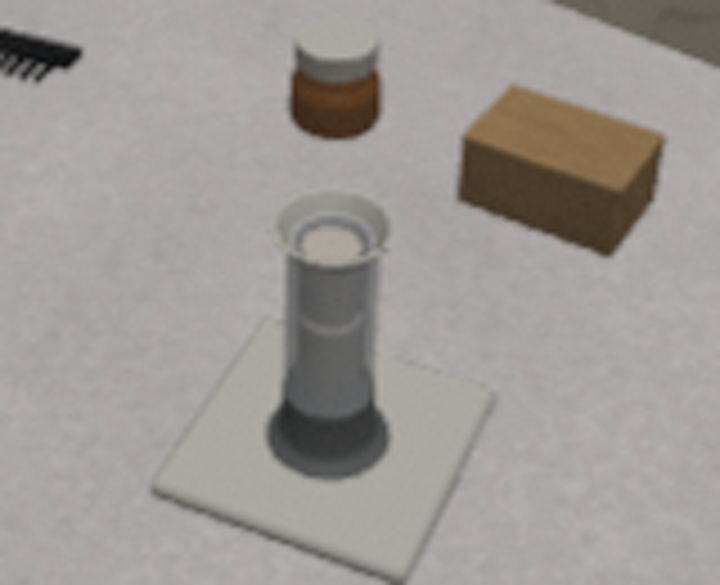

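Request:
servo_tool(steps=[[[0.288,-0.183,0.005],[0,0,-15],60],[[0.288,-0.183,0.005],[0,0,-15],60],[[0.288,-0.183,0.005],[0,0,-15],60],[[0.288,-0.183,0.005],[0,0,-15],60],[[0.288,-0.183,0.005],[0,0,-15],60],[[0.288,-0.183,0.005],[0,0,-15],60],[[0.288,-0.183,0.005],[0,0,-15],60],[[0.288,-0.183,0.005],[0,0,-15],60],[[0.288,-0.183,0.005],[0,0,-15],60],[[0.288,-0.183,0.005],[0,0,-15],60],[[0.288,-0.183,0.005],[0,0,-15],60],[[0.288,-0.183,0.005],[0,0,-15],60],[[0.288,-0.183,0.005],[0,0,-15],60],[[0.288,-0.183,0.005],[0,0,-15],60]])

```text
time: 8.53
eef_pos: [465.9, 271.0, 238.6]
tool_rot: [0.0, 0.729, 0.685, -0.0]
ft_force: [0.0, 0.6, -0.2]
grip_width: 52.7
```

```bash
python3 - <<'E'
from h import *
P=pose();im=r.camera("wrist");cv2.imwrite("pics/wrist8.png",im[:,:,::-1]);np.save("p8.npy",np.r_[P[0],P[1]])
cv2.imwrite("pics/wrist8b.png",cv2.resize(im[60:330,130:390,::-1],None,fx=2.2,fy=2.2,interpolation=cv2.INTER_CUBIC))
print([(d["position"],d["p"]) for d in r.pinpoint("wrist","tamper_handle")])
for z in (148,95):print(z,projw([469,272,z],P))
delta([469,272,230])
E
```

```text
[([470.8, 272.4, 119.2], 0.84)]
148 [260.79087948 197.32528702]
95 [260.14807847 180.52005751]
t 8.6333 pos [465.8 271.5 238.7] yaw toolx 86.44 shift [0.0007 0.0031 0.0087]
```

View pics/wrist8b.png

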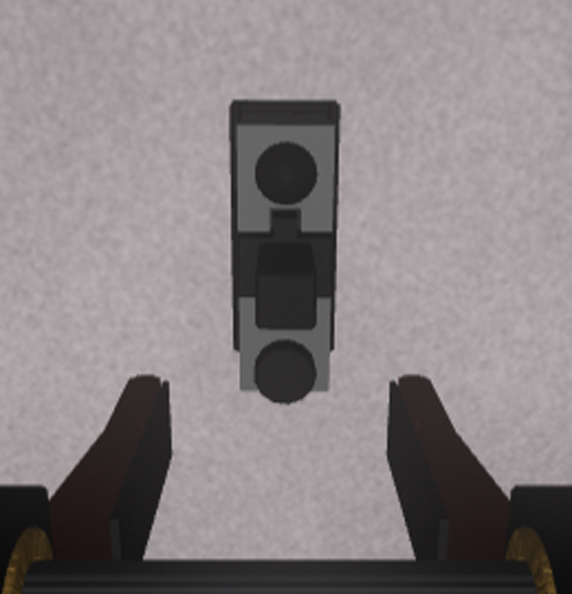

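Request:
servo_tool(steps=[[[0.0005,0.003,0.035],[0,0,0],60],[[0.0005,0.003,0.035],[0,0,0],60],[[0.0005,0.003,0.035],[0,0,0],60],[[0.0005,0.003,0.035],[0,0,0],60]])

```text
time: 8.97
eef_pos: [468.5, 272.6, 204.3]
tool_rot: [-0.0, 0.728, 0.685, -0.0]
ft_force: [0.7, -0.2, -0.5]
grip_width: 52.8
```

```bash
python3 - <<'E'
from h import *
a=np.load("p8.npy");print(ray("wrist",(260,197.3),148,(a[:3],a[3:])))
P=pose();im=r.camera("wrist");cv2.imwrite("pics/wrist9.png",cv2.resize(im[100:340,130:390,::-1],None,fx=2.4,fy=2.4,interpolation=cv2.INTER_CUBIC));np.save("p9.npy",np.r_[P[0],P[1]])
print(projw([468.5,272,148],P))
delta([468.5,272,101])
E
```

```text
[468.37895396 272.06014782 148.        ]
[257.05040599 214.52629188]
t 9.0167 pos [468.9 272.9 204.8] yaw toolx 86.53 shift [-0.001  -0.0004  0.1038]
```

View pics/wrist9.png

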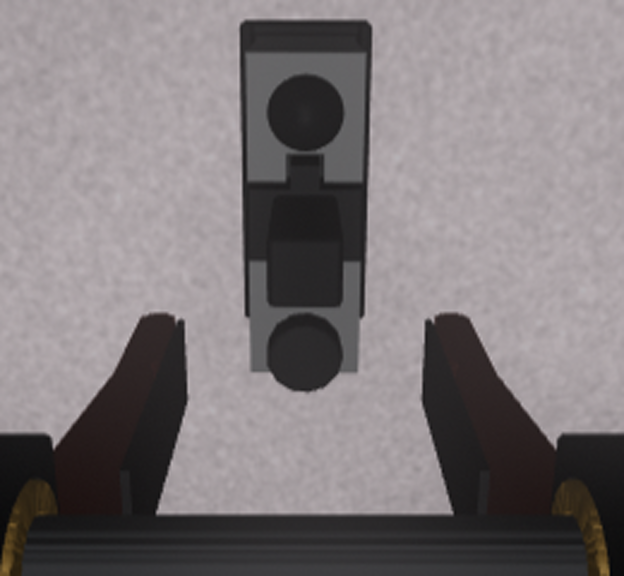

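Request:
servo_tool(steps=[[[-0.001,-0.0003,0.035],[0,0,0],60],[[-0.001,-0.0003,0.07],[0,0,0],60],[[-0.001,-0.0003,0.095],[0,0,0],60],[[-0.001,-0.0003,0.103],[0,0,0],60],[[-0.001,-0.0003,0.103],[0,0,0],60],[[-0.001,-0.0003,0.103],[0,0,0],60]])

```text
time: 9.52
eef_pos: [468.9, 272.3, 101.9]
tool_rot: [0.0, 0.728, 0.685, 0.001]
ft_force: [-0.2, 0.6, 0.8]
grip_width: 52.7
```

```bash
python3 - <<'E'
from h import *
P=pose();im=r.camera("wrist");cv2.imwrite("pics/wrist10.png",im[:,:,::-1]);print(r.read_state()["ft_force"])
im=r.camera("side");cv2.imwrite("pics/side10.png",cv2.resize(im[120:240,90:230,::-1],None,fx=5,fy=5,interpolation=cv2.INTER_CUBIC))
delta([468.5,272,101])
E
```

```text
[0.04895886 0.36445817 0.49996959]
t 9.6167 pos [469.7 272.6 102.7] yaw toolx 86.55 shift [-0.0007 -0.0012  0.0017]
```

View pics/wrist10.png

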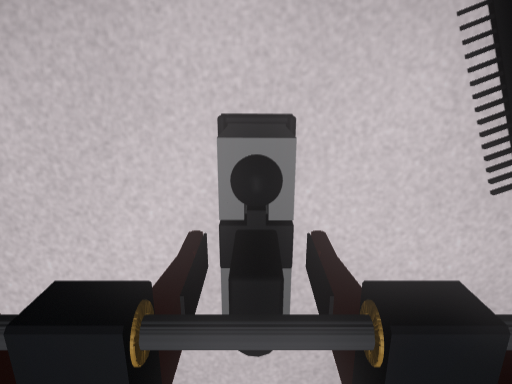

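View pics/side10.png

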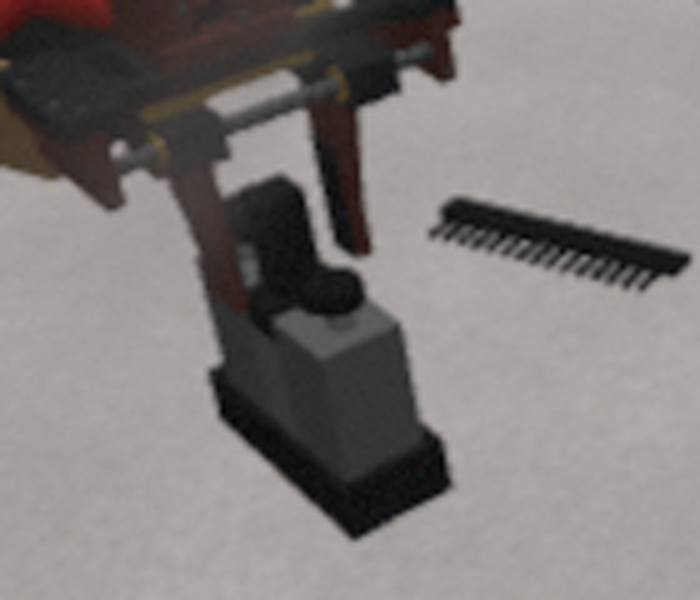

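Request:
servo_tool(steps=[[[-0.0005,-0.0008,0.001],[0,0,0],60],[[-0.0005,-0.0008,0.001],[0,0,0],40],[[-0.0005,-0.0008,0.001],[0,0,0],20],[[-0.0005,-0.0008,0.001],[0,0,0],15],[[-0.0005,-0.0008,0.001],[0,0,0],15],[[-0.0005,-0.0008,0.001],[0,0,0],15],[[-0.0005,-0.0008,0.001],[0,0,0],15]], force=30)

```text
time: 10.2
eef_pos: [467.3, 271.5, 99.8]
tool_rot: [0.0, 0.728, 0.685, 0.0]
ft_force: [-0.7, -0.2, 1.4]
grip_width: 21.7
```

```bash
python3 - <<'E'
from h import *
s=r.read_state();print(s["ft_force"],s["wrist_torque"],s["grip_width"]);delta([468.5,272,101])
E
```

```text
[-0.66462909 -0.16388474  1.38839967] [-0.05467381  0.09626854  0.00744751] 21.706406075294673
t 10.2 pos [467.3 271.5  99.8] yaw toolx 86.55 shift [ 0.0006  0.0012 -0.0012]
```

Request:
servo_tool(steps=[[[0,0,-0.005],[0,0,0],15],[[0,0,-0.01],[0,0,0],15],[[0,0,-0.015],[0,0,0],15],[[0,0,-0.02],[0,0,0],15],[[0,0,-0.025],[0,0,0],15],[[0,0,-0.025],[0,0,0],15]], force=35)

```text
time: 10.7
eef_pos: [467.9, 271.8, 126.0]
tool_rot: [0.0, 0.728, 0.686, 0.001]
ft_force: [-0.3, 0.6, -2.4]
grip_width: 21.7
```

```bash
python3 - <<'E'
from h import *
s=r.read_state();print(s["ft_force"],s["wrist_torque"],s["grip_width"]);delta([468.5,272,101])
im=r.camera("side");cv2.imwrite("pics/side11.png",cv2.resize(im[120:240,90:230,::-1],None,fx=5,fy=5,interpolation=cv2.INTER_CUBIC))
E
```

```text
[-0.2828209   0.56171016 -2.39886036] [-0.06381205  0.05648611 -0.01785356] 21.66656969895048
t 10.7 pos [467.9 271.8 126. ] yaw toolx 86.55 shift [0.0003 0.0006 0.025 ]
```

View pics/side11.png

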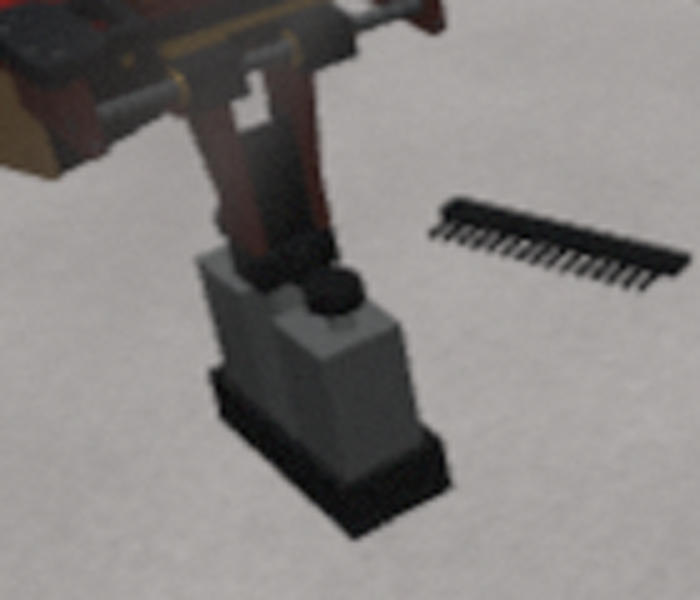

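Free and lifted, blocks undisturbed. Continue straight up.

Request:
servo_tool(steps=[[[0,0,-0.01],[0,0,0],15],[[0,0,-0.025],[0,0,0],15],[[0,0,-0.045],[0,0,0],15],[[0,0,-0.065],[0,0,0],15],[[0,0,-0.085],[0,0,0],15],[[0,0,-0.11],[0,0,0],15],[[0,0,-0.14],[0,0,0],15],[[0,0,-0.14],[0,0,0],15],[[0,0,-0.14],[0,0,0],15]])

```text
time: 11.5
eef_pos: [468.2, 271.9, 266.6]
tool_rot: [0.001, 0.728, 0.686, 0.002]
ft_force: [-0.2, -0.3, -3.2]
grip_width: 21.5
```

```bash
python3 - <<'E'
from h import *
s=r.read_state();print(s["ft_force"],s["wrist_torque"],s["grip_width"]);delta([547.7,-59.3,265])
im=r.camera("side");cv2.imwrite("pics/side12.png",cv2.resize(im[50:230,60:260,::-1],None,fx=3.3,fy=3.3,interpolation=cv2.INTER_CUBIC))
E
```

```text
[-0.18497187 -0.27864581 -3.20036428] [-0.06388351  0.10218969  0.02121742] 21.535641266770398
t 11.5 pos [468.2 271.9 266.6] yaw toolx 86.55 shift [-0.3258  0.0992  0.0014]
```

View pics/side12.png

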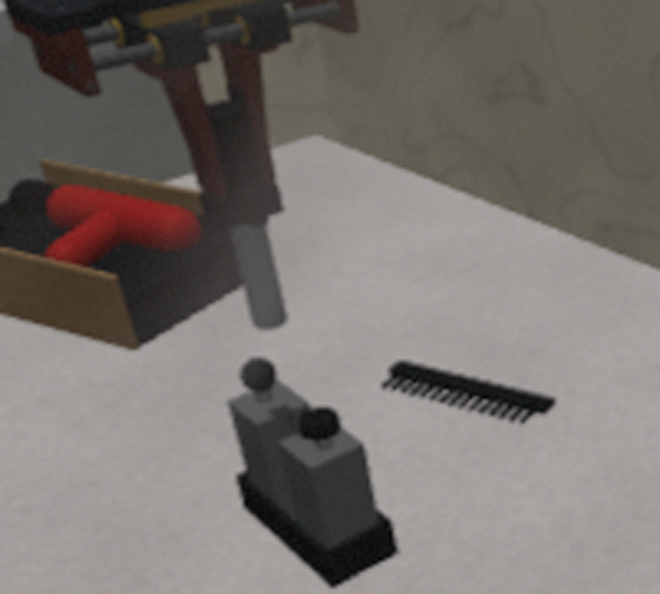

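Request:
servo_tool(steps=[[[-0.326,0.099,0],[0,0,0],15],[[-0.326,0.099,0],[0,0,0],15],[[-0.326,0.099,0],[0,0,0],15],[[-0.326,0.099,0],[0,0,0],15],[[-0.326,0.099,0],[0,0,0],15],[[-0.326,0.099,0],[0,0,0],15],[[-0.326,0.099,0],[0,0,0],15],[[-0.326,0.099,0],[0,0,0],15],[[-0.326,0.099,0],[0,0,0],15],[[-0.326,0.099,0],[0,0,0],15],[[-0.326,0.099,0],[0,0,0],15],[[-0.326,0.099,0],[0,0,0],15],[[-0.326,0.099,0],[0,0,0],15]])

```text
time: 12.63
eef_pos: [545.6, -58.1, 264.1]
tool_rot: [-0.001, 0.727, 0.686, -0.0]
ft_force: [0.2, 0.4, -4.0]
grip_width: 21.9
```

```bash
python3 - <<'E'
from h import *
s=r.read_state();print(s["ft_force"],s["grip_width"]);delta([547.7,-59.3,235])
P=pose();im=r.camera("wrist");cv2.imwrite("pics/wrist13.png",im[:,:,::-1])
p=P[0];print(projw([547.7,-59.3,130],P),projw([p[0],p[1],p[2]-96],P))
im=r.camera("side");cv2.imwrite("pics/side13.png",cv2.resize(im[120:290,200:370,::-1],None,fx=3.5,fy=3.5,interpolation=cv2.INTER_CUBIC))
E
```

```text
[ 0.20720285  0.41871136 -4.00260318] 21.8994333393843
t 12.6333 pos [545.6 -58.1 264.1] yaw toolx 86.65 shift [-0.0011  0.0022  0.0291]
[259.52644676 185.61361832] [257.10172714 196.82858056]
```

View pics/wrist13.png

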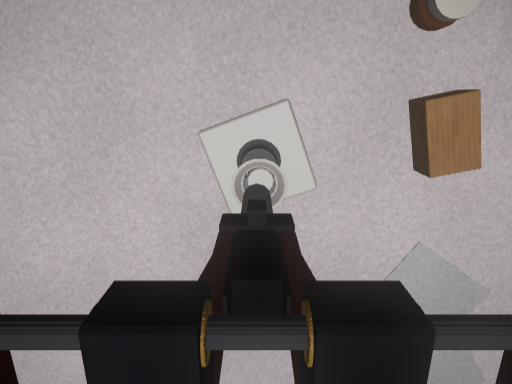

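View pics/side13.png

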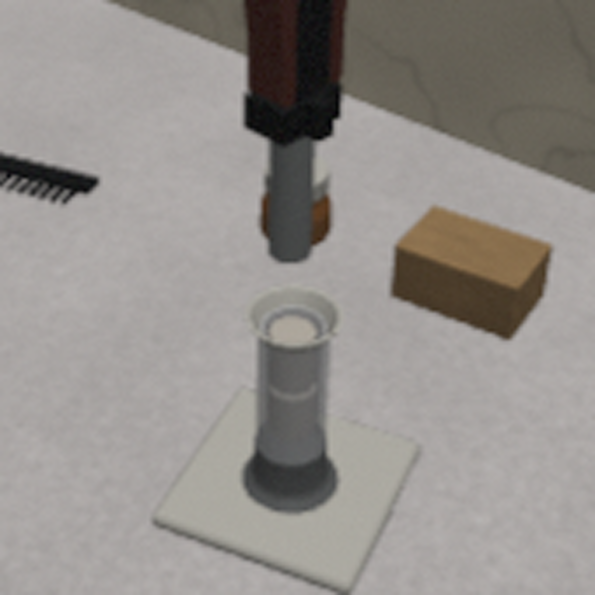

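Request:
servo_tool(steps=[[[-0.001,0.002,0.0],[0,0,0],15],[[-0.001,0.002,0.015],[0,0,0],15],[[-0.001,0.002,0.03],[0,0,0],15],[[-0.001,0.002,0.04],[0,0,0],15],[[-0.001,0.002,0.04],[0,0,0],15],[[-0.001,0.002,0.04],[0,0,0],15]])

```text
time: 13.23
eef_pos: [548.0, -60.7, 224.4]
tool_rot: [-0.001, 0.728, 0.686, -0.0]
ft_force: [1.0, 1.0, -0.6]
grip_width: 21.8
```

```bash
python3 - <<'E'
from h import *
s=r.read_state();print(s["ft_force"],s["grip_width"]);delta([547.7,-59.3,220])
P=pose();im=r.camera("wrist");cv2.imwrite("pics/wrist14.png",cv2.resize(im[90:250,160:360,::-1],None,fx=3.5,fy=3.5,interpolation=cv2.INTER_CUBIC))
im=r.camera("side");cv2.imwrite("pics/side14.png",cv2.resize(im[170:270,230:340,::-1],None,fx=5.5,fy=5.5,interpolation=cv2.INTER_CUBIC))
E
```

```text
[ 0.95695624  1.02491047 -0.58985031] 21.845745373761616
t 13.2333 pos [548.  -60.7 224.4] yaw toolx 86.57 shift [ 0.0014 -0.0004  0.0044]
```

View pics/wrist14.png

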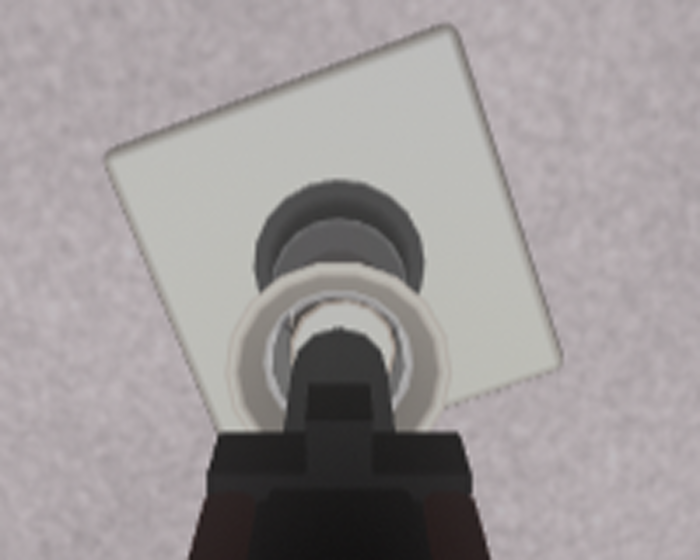

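View pics/side14.png

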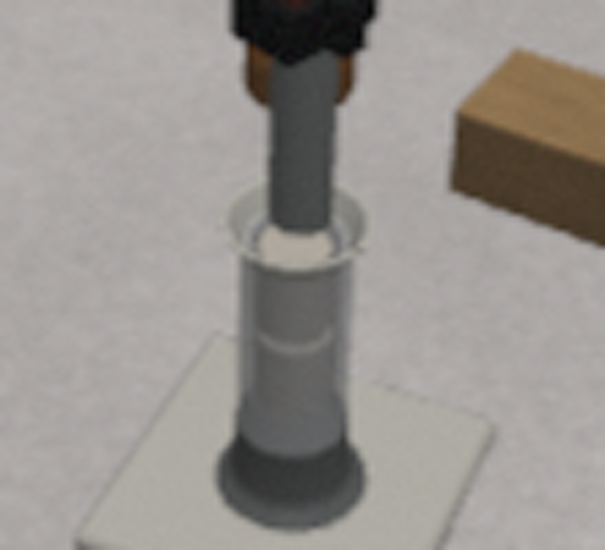

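Request:
servo_tool(steps=[[[0.001,0,0.002],[0,0,0],15],[[0.001,0,0.004],[0,0,0],15],[[0.001,0,0.006],[0,0,0],15],[[0.001,0,0.008],[0,0,0],15],[[0.001,0,0.01],[0,0,0],15],[[0.001,0,0.012],[0,0,0],15],[[0.001,0,0.012],[0,0,0],15]])

```text
time: 13.92
eef_pos: [548.3, -60.1, 212.4]
tool_rot: [-0.0, 0.728, 0.685, -0.0]
ft_force: [0.3, -0.6, -1.5]
grip_width: 21.8
```

Request:
servo_tool(steps=[[[0,0,0.002],[0,0,0],15],[[0,0,0.004],[0,0,0],15],[[0,0,0.006],[0,0,0],15],[[0,0,0.008],[0,0,0],15]])

```text
time: 14.25
eef_pos: [548.6, -60.1, 205.1]
tool_rot: [0.0, 0.728, 0.685, 0.0]
ft_force: [-2.5, 0.2, 5.0]
grip_width: 22.2
```

Request:
servo_tool(steps=[[[0,0,0.0015],[0,0,0],15],[[0,0,0.003],[0,0,0],15],[[0,0,0.0045],[0,0,0],15]])

```text
time: 14.5
eef_pos: [548.5, -60.1, 200.3]
tool_rot: [0.0, 0.728, 0.685, 0.0]
ft_force: [-1.8, -0.4, 4.9]
grip_width: 22.0
```

Request:
servo_tool(steps=[[[0,0,0.0015],[0,0,0],15],[[0,0,0.003],[0,0,0],15]])

```text
time: 14.67
eef_pos: [548.6, -60.1, 197.2]
tool_rot: [0.0, 0.728, 0.685, 0.0]
ft_force: [-1.0, -0.2, 5.2]
grip_width: 21.9
```

```bash
python3 - <<'E'
from h import *
s=r.read_state();print(s["ft_force"],s["wrist_torque"],s["grip_width"]);delta([547.7,-59.3,180])
im=r.camera("side");cv2.imwrite("pics/side15.png",cv2.resize(im[170:270,230:340,::-1],None,fx=5.5,fy=5.5,interpolation=cv2.INTER_CUBIC))
E
```

```text
[-1.04079348 -0.22197826  5.16566431] [-0.03744828  0.44350968  0.04475107] 21.85356999595442
t 14.6667 pos [548.6 -60.1 197.2] yaw toolx 86.55 shift [ 0.0008 -0.0009  0.0172]
```

View pics/side15.png

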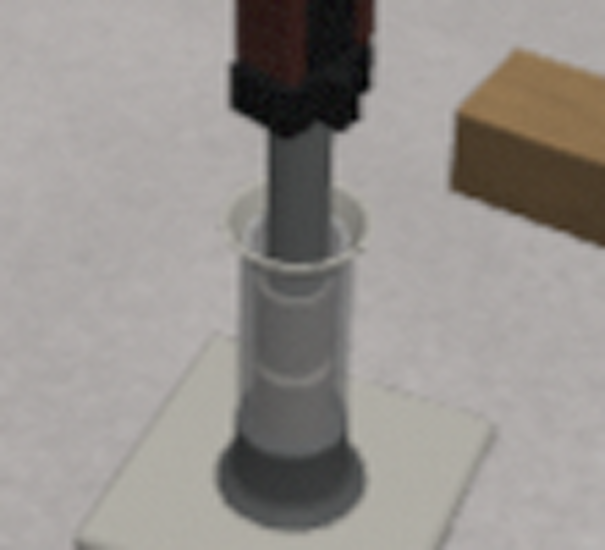

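Request:
servo_tool(steps=[[[0,0,0.001],[0,0,0],15],[[0,0,0.002],[0,0,0],15]])

```text
time: 14.88
eef_pos: [548.5, -60.1, 195.2]
tool_rot: [0.0, 0.728, 0.685, 0.0]
ft_force: [0.0, -0.2, 5.0]
grip_width: 21.7
```

Request:
servo_tool(steps=[[[0,0,0.001],[0,0,0],15]])

```text
time: 14.97
eef_pos: [548.5, -60.1, 194.2]
tool_rot: [0.0, 0.728, 0.685, 0.0]
ft_force: [-1.4, -0.8, 4.3]
grip_width: 22.5
```

Request:
servo_tool(steps=[[[0,0,0.001],[0,0,0],15],[[0,0,0.002],[0,0,0],15]])

```text
time: 15.13
eef_pos: [548.5, -60.1, 192.2]
tool_rot: [0.0, 0.728, 0.685, 0.0]
ft_force: [-1.0, -0.4, 4.4]
grip_width: 21.9
```

Request:
servo_tool(steps=[[[0,0,0.001],[0,0,0],15]])

```text
time: 15.22
eef_pos: [548.5, -60.1, 191.2]
tool_rot: [0.0, 0.728, 0.685, -0.0]
ft_force: [-1.1, 0.3, 5.1]
grip_width: 22.0
```

Request:
servo_tool(steps=[[[0,0,0.001],[0,0,0],15],[[0,0,0.002],[0,0,0],15]])

```text
time: 15.38
eef_pos: [548.5, -60.1, 189.2]
tool_rot: [0.0, 0.728, 0.685, -0.0]
ft_force: [-0.7, 0.1, 5.0]
grip_width: 21.6
```

Request:
servo_tool(steps=[[[0,0,0.001],[0,0,0],15]])

```text
time: 15.47
eef_pos: [548.5, -60.1, 188.2]
tool_rot: [0.0, 0.728, 0.685, -0.0]
ft_force: [-0.9, 0.6, 4.7]
grip_width: 21.9
```

Request:
servo_tool(steps=[[[0,0,0.001],[0,0,0],15],[[0,0,0.002],[0,0,0],15]])

```text
time: 15.63
eef_pos: [548.9, -60.2, 187.9]
tool_rot: [0.001, 0.728, 0.686, 0.0]
ft_force: [-5.9, 1.3, 26.3]
grip_width: 22.0
```

Request:
servo_tool(steps=[[[0,0,0.001],[0,0,0],15]])

```text
time: 15.72
eef_pos: [549.1, -60.2, 187.8]
tool_rot: [0.001, 0.728, 0.686, 0.0]
ft_force: [-7.6, 1.3, 33.3]
grip_width: 22.0
```

Request:
servo_tool(steps=[[[0,0,-0.0012],[0,0,0],15],[[0,0,-0.0012],[0,0,0],15],[[0,0,-0.0012],[0,0,0],15],[[0,0,-0.0012],[0,0,0],15]])

```text
time: 16.05
eef_pos: [548.7, -60.1, 187.9]
tool_rot: [0.0, 0.728, 0.686, 0.0]
ft_force: [-3.0, 0.5, 16.1]
grip_width: 22.2
```

Request:
servo_tool(steps=[[[0,0,-0.0],[0,0,0],15],[[0,0,0],[0,0,0],15],[[0,0,0],[0,0,0],15],[[0,0,0],[0,0,0],15],[[0,0,0],[0,0,0],15],[[0,0,0],[0,0,0],15],[[0,0,0],[0,0,0],15],[[0,0,0],[0,0,0],15]])

```text
time: 16.72
eef_pos: [548.7, -60.1, 188.0]
tool_rot: [0.001, 0.728, 0.685, 0.0]
ft_force: [-4.5, -0.1, 16.6]
grip_width: 21.9
```

```bash
python3 - <<'E'
from h import *
s=r.read_state();print(s["ft_force"],s["grip_width"]);delta([547.7,-59.3,180])
im=r.camera("side");cv2.imwrite("pics/side16.png",cv2.resize(im[170:270,230:340,::-1],None,fx=5.5,fy=5.5,interpolation=cv2.INTER_CUBIC))
E
```

```text
[-4.50276471 -0.08772751 16.56584255] 21.91309189488178
t 16.7167 pos [548.7 -60.1 188. ] yaw toolx 86.55 shift [ 0.0008 -0.0011  0.008 ]
```

View pics/side16.png

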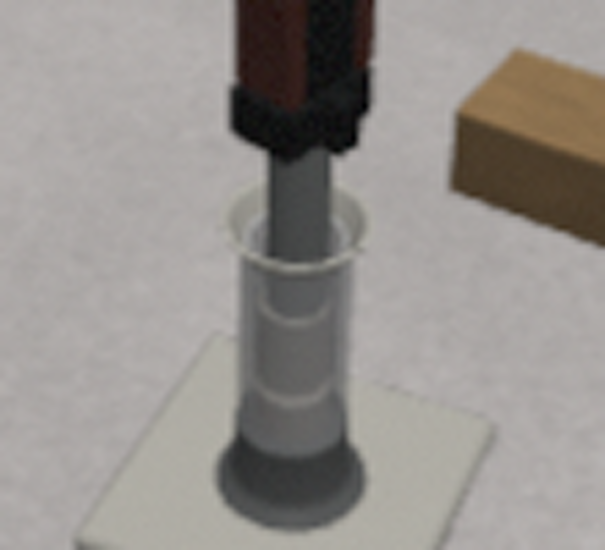

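Request:
servo_tool(steps=[[[0,0,-0.01],[0,0,0],15],[[0,0,-0.025],[0,0,0],15],[[0,0,-0.045],[0,0,0],15],[[0,0,-0.065],[0,0,0],15],[[0,0,-0.075],[0,0,0],15],[[0,0,-0.075],[0,0,0],15],[[0,0,-0.075],[0,0,0],15]])

```text
time: 17.35
eef_pos: [548.3, -60.0, 261.0]
tool_rot: [-0.0, 0.728, 0.685, -0.0]
ft_force: [0.2, 0.2, -1.4]
grip_width: 21.6
```

```bash
python3 - <<'E'
from h import *
s=r.read_state();print(s["ft_force"],s["grip_width"]);delta([461,-261,225])
im=r.camera("side");cv2.imwrite("pics/side17.png",cv2.resize(im[120:290,200:370,::-1],None,fx=3.5,fy=3.5,interpolation=cv2.INTER_CUBIC))
E
```

```text
[ 0.15688252  0.20259844 -1.39395034] 21.611105463135758
t 17.35 pos [548.3 -60.  261. ] yaw toolx 86.55 shift [-0.2059 -0.0751  0.036 ]
```

View pics/side17.png

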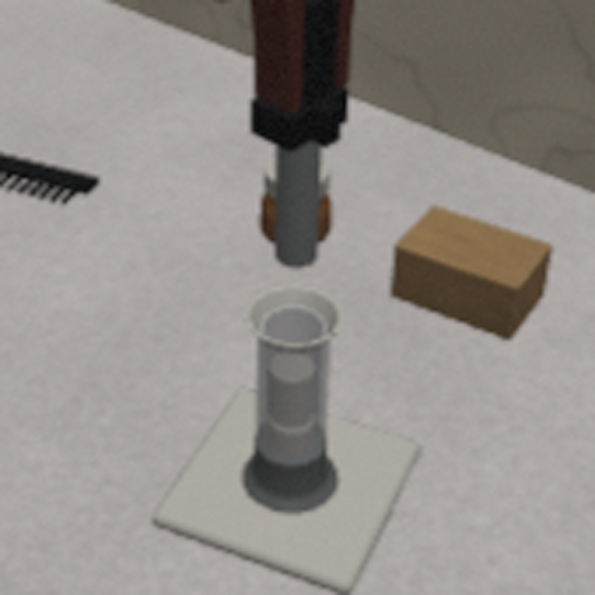

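Request:
servo_tool(steps=[[[-0.206,-0.075,0],[0,0,0],15],[[-0.206,-0.075,0],[0,0,0],15],[[-0.206,-0.075,0],[0,0,0],15],[[-0.206,-0.075,0],[0,0,0],15],[[-0.206,-0.075,0],[0,0,0],15],[[-0.206,-0.075,0.03],[0,0,0],15],[[-0.206,-0.075,0.05],[0,0,0],15],[[-0.206,-0.075,0.05],[0,0,0],15],[[-0.206,-0.075,0.05],[0,0,0],15],[[-0.206,-0.075,0.05],[0,0,0],15]])

```text
time: 18.23
eef_pos: [461.4, -260.7, 211.5]
tool_rot: [-0.0, 0.728, 0.686, -0.0]
ft_force: [-0.1, -0.4, -0.5]
grip_width: 22.1
```

```bash
python3 - <<'E'
from h import *
s=r.read_state();print(s["ft_force"],s["grip_width"]);delta([461,-261,105])
P=pose();im=r.camera("wrist");cv2.imwrite("pics/wrist18.png",im[:,:,::-1]);np.save("p18.npy",np.r_[P[0],P[1]])
print(projw([461,-261,70],P))
print([(d["position"],d["p"]) for d in r.pinpoint("wrist","pot")])
im=r.camera("side");cv2.imwrite("pics/side18.png",cv2.resize(im[234:384,270:430,::-1],None,fx=4,fy=4,interpolation=cv2.INTER_CUBIC))
E
```

```text
[-0.10914601 -0.3584818  -0.54834293] 22.064313716289178
t 18.2333 pos [ 461.4 -260.7  211.5] yaw toolx 86.58 shift [-0.0004 -0.0003  0.1065]
[256.59657101 182.74835845]
[([454.3, -256.9, 0.4], 0.97)]
```

View pics/wrist18.png

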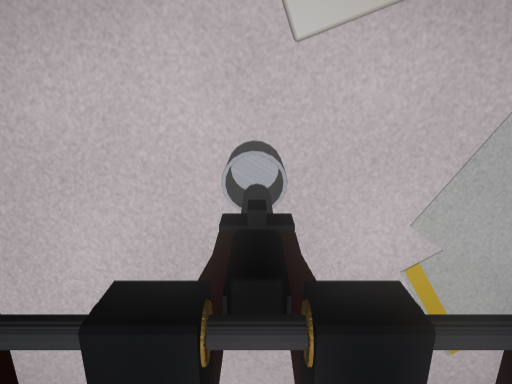

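View pics/side18.png

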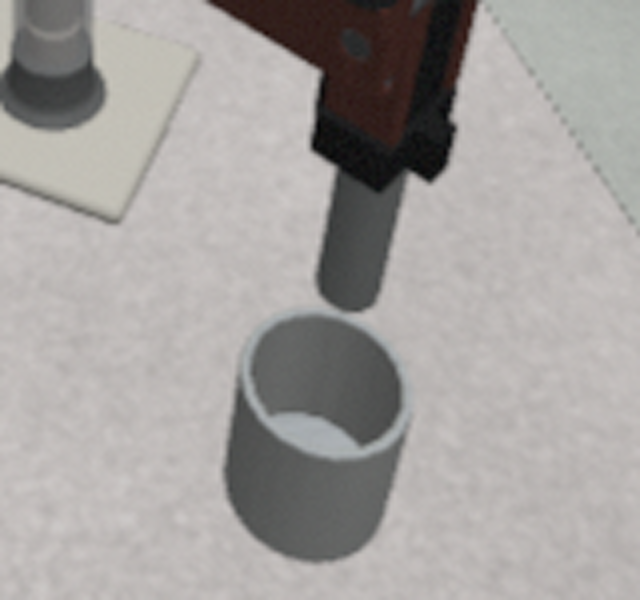

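Request:
servo_tool(steps=[[[0,-0.0015,0.02],[0,0,0],15],[[0,-0.0015,0.045],[0,0,0],15],[[0,-0.0015,0.07],[0,0,0],15],[[0,-0.0015,0.09],[0,0,0],15],[[0,-0.0015,0.1],[0,0,0],15],[[0,-0.0015,0.106],[0,0,0],15],[[0,-0.0015,0.108],[0,0,0],15],[[0,-0.0015,0.108],[0,0,0],15]])

```text
time: 19.05
eef_pos: [460.3, -261.3, 104.0]
tool_rot: [0.001, 0.728, 0.686, 0.0]
ft_force: [-0.3, -0.3, -1.4]
grip_width: 22.3
```

Request:
servo_tool(steps=[[[0,0,0.001],[0,0,0],15],[[0,0,0.001],[0,0,0],15]])

```text
time: 19.22
eef_pos: [460.4, -261.6, 103.4]
tool_rot: [0.001, 0.728, 0.686, 0.0]
ft_force: [-0.1, -0.0, -1.8]
grip_width: 21.5
```

Request:
servo_tool(steps=[[[0,0,0.001],[0,0,0],15],[[0,0,0.002],[0,0,0],15],[[0,0,0.002],[0,0,0],15]])

```text
time: 19.47
eef_pos: [459.7, -261.2, 100.6]
tool_rot: [0.0, 0.728, 0.685, -0.0]
ft_force: [-0.8, 0.5, -2.7]
grip_width: 22.0
```

Request:
servo_tool(steps=[[[0,0,0.001],[0,0,0],15],[[0,0,0.001],[0,0,0],15]])

```text
time: 19.63
eef_pos: [459.8, -261.2, 99.8]
tool_rot: [0.0, 0.728, 0.685, -0.0]
ft_force: [-0.6, 0.2, 2.0]
grip_width: 21.8
```

Request:
servo_tool(steps=[[[0,0,0],[0,0,0],30],[[0,0,0],[0,0,0],40],[[0,0,0],[0,0,0],60],[[0,0,0],[0,0,0],60],[[0,0,0],[0,0,0],60]])

```text
time: 20.05
eef_pos: [459.7, -261.1, 99.5]
tool_rot: [0.0, 0.728, 0.685, -0.0]
ft_force: [0.3, 1.2, -0.6]
grip_width: 49.4
```

```bash
python3 - <<'E'
from h import *
im=r.camera("wrist");cv2.imwrite("pics/wrist19.png",im[:,:,::-1])
im=r.camera("side");cv2.imwrite("pics/side19.png",cv2.resize(im[234:384,270:430,::-1],None,fx=4,fy=4,interpolation=cv2.INTER_CUBIC))
E
```

```text
(no output)
```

View pics/wrist19.png

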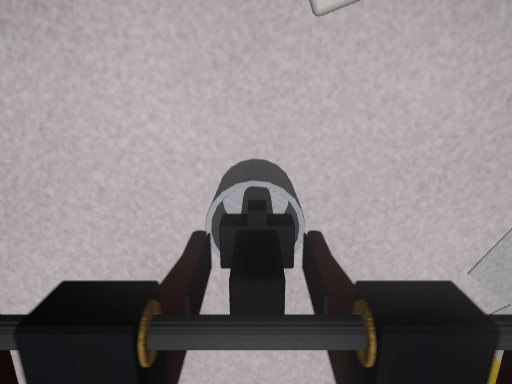

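View pics/side19.png

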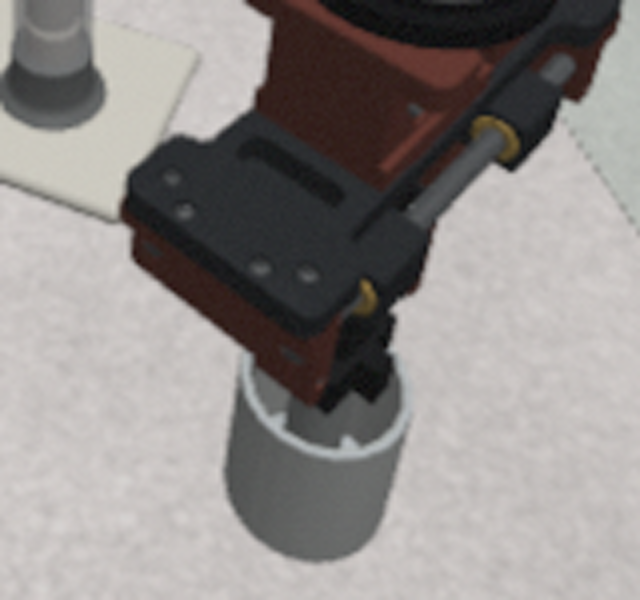

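Tamper stands in the pot, clear of the fingers. Retreat straight up.

Request:
servo_tool(steps=[[[0,0,-0.01],[0,0,0],60],[[0,0,-0.03],[0,0,0],60],[[0,0,-0.06],[0,0,0],60],[[0,0,-0.1],[0,0,0],60],[[0,0,-0.14],[0,0,0],60],[[0,0,-0.17],[0,0,0],60],[[0,0,-0.17],[0,0,0],60],[[0,0,-0.17],[0,0,0],60],[[0,0,-0.17],[0,0,0],60]])

```text
time: 20.9
eef_pos: [459.2, -260.7, 269.2]
tool_rot: [-0.0, 0.728, 0.685, -0.0]
ft_force: [-0.5, 0.6, -0.9]
grip_width: 52.6
```

```bash
python3 - <<'E'
from h import *
s=r.read_state();print(s["time"],s["ft_force"],s["eef_pos"])
im=r.camera("side");cv2.imwrite("pics/side20.png",cv2.resize(im[:,:,::-1],None,fx=1.5,fy=1.5,interpolation=cv2.INTER_CUBIC))
for q in("slug","tamper","stuck_top","block_ball","block_disc","tamper_handle"):print(q,[(np.round(d["position"],1),round(float(d["p"]),2)) for d in r.pinpoint("side",q)[:2]])
im=r.camera("top");cv2.imwrite("pics/top20.png",im[:,:,::-1])
E
```

```text
20.9 [-0.54043323  0.60702775 -0.91701148] [ 459.15020776 -260.69495048  269.22832435]
slug []
tamper [(array([ 456.6, -257.7,    4.3]), 0.63)]
stuck_top []
block_ball [(array([469. , 310.8,   2.4]), 0.68)]
block_disc [(array([460. , 235.4,   4.2]), 0.83), (array([ 7.694e+02, -3.540e+01,  2.000e-01]), 0.52)]
tamper_handle [(array([ 462.2, -260.6,  126.7]), 0.58), (array([545.6, -57.1,   1.9]), 0.34)]
```

View pics/side20.png

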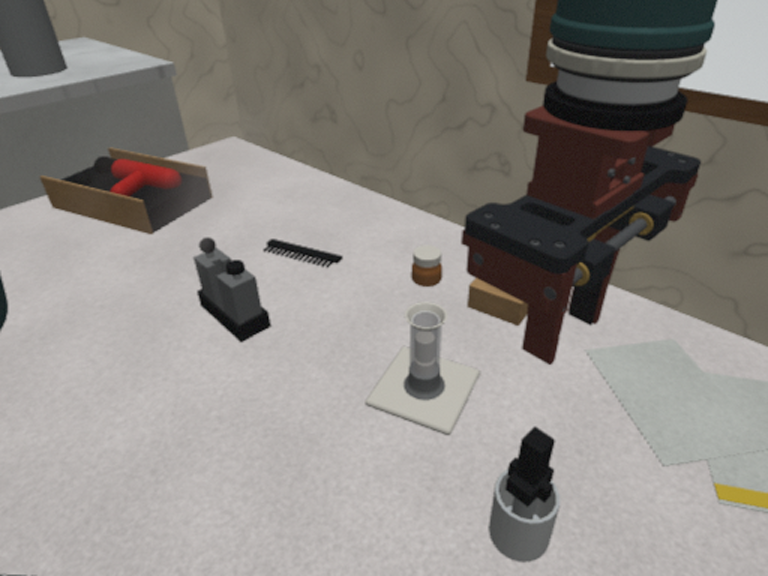

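View pics/top20.png

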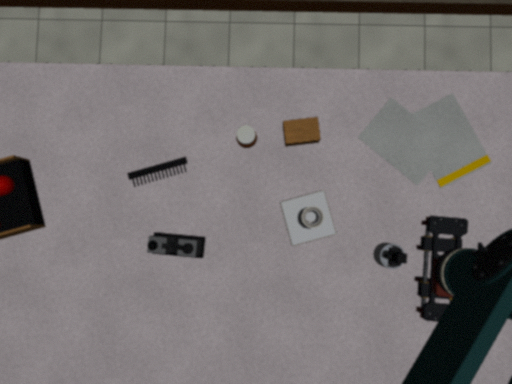

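```bash
python3 - <<'E'
from plant import r
print(r.hand_in())
E
```

```text
the job is handed in; nothing more can be done
None
```

I did every step and handed the job in at about 21 s of the allowed 61 s; the interface gave no verdict.

- **Slug:** I gripped the loose slug, lowered it about 13 mm into the mouth and released it. It dropped onto the stuck slug; a network put its underside at about 84 mm, and it looked upright in the picture.
- **Tamper:** I lifted it straight up out of its interlock with under 1 N of side force.
- **Packing:** The slugs slid at a push of about 8 N and bottomed out with the rod end about 38 mm below the rim, which puts the stuck slug about 29 mm down. At the stop the push peaked at about 36 N for a moment. I backed it off and held about 19 to 20 N for roughly a second.
- **Pot:** I set the tamper rod-down in the pot, released it and raised the arm about 170 mm clear.

**Last checks:** The final side picture shows both slugs upright low in the tube and the tamper nearly vertical in the pot. A network put the tamper's foot at about (457, -258), 4 mm above the table, which is close to the pot's axis. In the final pictures the blocks, jar, carton and comb look unmoved.

**What did not confirm:** The network found neither the slug nor the stuck slug's top in the final side picture. Their final state therefore rests on the pictures and on the force and height readings while pushing.

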